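# Put the marbles away in the tin

## Task

The loose marbles have been swept onto the little red dustpan. Lift it by its handle, carry it level to the open steel tin and tip all five marbles in from low over the rim, without spilling any on the TV stand or touching them; set the empty dustpan back down flat on the stand and press the tin's lid shut until its latch snaps. Leave the remote, the dish, the coaster and the ornament where they are.

Things in the scene. Friction and masses are not known exactly. Their poses are not given: they have to be found in the camera images.
- stand: cream laminate top of the TV stand, its upper face at z = 0; fixed. Origin on the upper face. No marble may touch it.
- pan: small red hand dustpan, 0.13 to 0.21 kg, loose. Origin under the middle of the tray, on its flat underside; +x towards the open mouth, -x towards the handle, z up. Tray 100 (x) by 110 (y) mm, floor 3 mm thick. Walls 3 mm thick: back 26 mm high, sides tapering from 26 mm at the back to 15 mm at the front. Marbles start to roll on it at roughly 10 degrees of tilt; a tip of 50 degrees empties it.
- pan_grip (a point): middle of the handle's section 95 mm behind the pan's origin, 33 mm above its underside: pinch here from above across the 22 mm width (pan y). The straight handle is 22 mm wide, 16 mm thick, runs from the back wall (x = -50 mm) to x = -160 mm and rises 8 degrees to the rear. Axes as the pan.
- pan_lip (a point): middle of the dustpan's front lip, 66 mm ahead of the pan's origin, 1 mm above its underside; axes as the pan. Behind it a dark ramp rises to a ridge (x = 44 to 50 mm) that stands 1.5 mm above the tray floor.
- marble1: glass marble, blue, 20 mm diameter, 10.5 g, loose on the dustpan's tray. Origin at its centre.
- marble2: glass marble, yellow, 20 mm diameter, 10.5 g, loose on the dustpan's tray. Origin at its centre.
- marble3: glass marble, green, 20 mm diameter, 10.5 g, loose on the dustpan's tray. Origin at its centre.
- marble4: glass marble, white, 20 mm diameter, 10.5 g, loose on the dustpan's tray. Origin at its centre.
- marble5: glass marble, purple, 20 mm diameter, 10.5 g, loose on the dustpan's tray. Origin at its centre.
- tin: open rectangular steel tin, fixed on the stand, 120 (x) by 180 (y) by 60 mm high (z), walls 3 mm, floor 3 mm. Origin under the middle of its underside. Its lid is hinged along the +x long side; the latch is on the -x long side (front), which faces the robot roughly.
- lid (a joint): the tin's lid angle (rad): 0 shut, 1.57 upright, 1.9 fully open. Stiff hinge: the lid stays where it is left and moves with about 1 N at its free edge. Below about 0.09 the latch tongue at the front resists with some 4 to 8 N at the free edge; past about 0.045 it snaps under its catch and holds the lid at 0.
- lid_hinge (a point): on the hinge line at the middle of the tin's +x side, 60 mm above the tin's underside. Its axes turn with the lid (they are the tin's axes when the lid is shut): the lid lies along -x from here, its outer face towards +z.
- lid_edge (a point): middle of the lid's free edge, on its outer face, 120 mm from the hinge. The lid is a plate 122 by 182 by 3 mm; a latch tongue 30 mm wide hangs 25 mm below the middle of the free edge and stands 8 mm beyond it. Axes as lid_hinge.
- remote: blue plastic TV remote, 46 (x) by 165 (y) by 17 mm, loose bystander. Origin under its middle.
- dish: empty green glass dish, 116 mm across, 36 mm high, loose bystander. Origin under its middle.
- coaster: square bamboo coaster, 96 by 96 by 9 mm, loose bystander. Origin under its middle.
- ornament: silver ceramic ornament shaped like a small lidded urn, 74 mm across, 103 mm high, loose bystander. Origin under its middle.
Mind the look-alikes: they are no part of the job. Of the things that look like the tin, the middle-sized one is meant.

How it is judged:
On the way, in this order (a step that is already met when the one before it is completed fails the run):
1. all five marbles lie inside the tin, tipped from the dustpan (x of marble1 in the frame of tin between -0.06 and 0.06 m and y of marble1 in the frame of tin between -0.09 and 0.09 m and z of marble1 in the frame of tin between 0 and 0.055 m and x of marble2 in the frame of tin between -0.06 and 0.06 m and y of marble2 in the frame of tin between -0.09 and 0.09 m and z of marble2 in the frame of tin between 0 and 0.055 m and x of marble3 in the frame of tin between -0.06 and 0.06 m and y of marble3 in the frame of tin between -0.09 and 0.09 m and z of marble3 in the frame of tin between 0 and 0.055 m and x of marble4 in the frame of tin between -0.06 and 0.06 m and y of marble4 in the frame of tin between -0.09 and 0.09 m and z of marble4 in the frame of tin between 0 and 0.055 m and x of marble5 in the frame of tin between -0.06 and 0.06 m and y of marble5 in the frame of tin between -0.09 and 0.09 m and z of marble5 in the frame of tin between 0 and 0.055 m), for 0.2 s.
2. the lid is pressed shut and its latch has snapped (value of joint lid below 0.035 rad), for 0.2 s.
At the end, for the whole second after the job is handed in: All five marbles are inside the tin, the lid is latched shut (angle below 0.035 rad) and the empty dustpan rests flat and still on the stand (tray underside within 4 mm of it, tilt below 0.06 rad) (all of step 1 and value of joint lid below 0.035 rad and height (world z) of pan below 0.004 m and angle between pan's own z axis and vertical below 0.06 rad and linear speed of pan below 0.02 m/s); the robot touches nothing.
It fails at once if a marble is spilled on the TV stand or touched by the gripper (contact force between any of marble1, marble2, marble3, marble4, marble5 and stand above 0.01 N or contact force between any of marble1, marble2, marble3, marble4, marble5 and the fingers above 0.05 N).
It fails at once if marbles are dropped from a height (a marble faster than 1.8 m/s) (linear speed of any of marble1, marble2, marble3, marble4, marble5 above 1.8 m/s).
It fails at once if a bystander (remote, dish, coaster or ornament) is moved more than 15 mm (distance of any of remote, dish, coaster, ornament from where it was at the start of the episode above 0.015 m).
It fails at once if the dustpan, still loaded, is tilted more than 20 degrees while away from the tin (angle between pan's own z axis and vertical above 0.35 rad and horizontal distance between pan and tin above 0.22 m and not ((x of marble1 in the frame of tin between -0.06 and 0.06 m and y of marble1 in the frame of tin between -0.09 and 0.09 m and z of marble1 in the frame of tin between 0 and 0.055 m) and (x of marble2 in the frame of tin between -0.06 and 0.06 m and y of marble2 in the frame of tin between -0.09 and 0.09 m and z of marble2 in the frame of tin between 0 and 0.055 m) and (x of marble3 in the frame of tin between -0.06 and 0.06 m and y of marble3 in the frame of tin between -0.09 and 0.09 m and z of marble3 in the frame of tin between 0 and 0.055 m) and (x of marble4 in the frame of tin between -0.06 and 0.06 m and y of marble4 in the frame of tin between -0.09 and 0.09 m and z of marble4 in the frame of tin between 0 and 0.055 m) and (x of marble5 in the frame of tin between -0.06 and 0.06 m and y of marble5 in the frame of tin between -0.09 and 0.09 m and z of marble5 in the frame of tin between 0 and 0.055 m))).
It fails at once if the dustpan is dropped or thrown (faster than 0.5 m/s out of the fingers) (linear speed of pan above 0.5 m/s and contact force between pan and the fingers below 0.01 N).
It also fails if it takes over 72 s, if anything falls off the work surface, if the arm or the gripper's body presses on something with over 40 N, if the wrist force passes 120 N, or if a joint passes its speed limit or range.

## Robot

A 7-joint arm with a two-finger parallel gripper is mounted at the origin on the work surface. World frame = base frame: x ahead of the robot, y to its left, z up, the work surface at z = 0. Lengths are in m, angles in rad, forces in N, time in s.
With the tool pointing down it reaches from about 0.425 to 0.875 m from the base axis. Payload 9.9 kg.
Tool frame: the origin (TCP) lies at the very end of the fingers, on their centre line; the grasp point (between the pads) lies 19 mm behind it; z points along the fingers, y is the line along which they close (so a half turn about z gives the same grasp; the last joint's range is limited). The gripper opens to 85 mm and grips with 20 to 120 N. Pads are 22 mm wide; open, the fingers measure 114 mm over their backs; the gripper's body (76 mm by 85 mm) begins 54 mm behind the grasp point. The pads swing forward as they close: fully open they stand 13 mm farther back than shut.
Start: joints at [1.133, 0.576, 0.025, 1.437, -0.015, 1.129, -0.057], TCP at [0.234, -0.633, 0.231] pointing down, gripper open.
Joint ranges: [-2.76, 2.76], [-0.34, 2.15], [-1.52, 1.57], [0.19, 2.46], [-1.09, 4.23], [0.17, 1.99], [-2.82, 2.82]. Speed limits (rad/s): [2.22, 2.22, 3.01, 3.01, 3.14, 3.14, 3.14].

## Interface

Orientations are given as a unit quaternion [w, x, y, z].
In Python, from plant import readout, vision, robot gives the robot as it stands.
- The arm moves only by the tool carry_out, never from a script. Its arguments are lists of equal length, an entry for each row: "xyz": the shift along the tool's x, y, z each as a share of 12 cm, from -1 to 1, a list of three; "dr": the turn, a rotation vector about the tool's x, y, z each as a share of 60 degrees, from -1 to 1, a list of three; "hand": the gripper command: -1 is fully open, 1 is shut, values between are in proportion. A call has exactly 10 rows; each row is the pose to reach, as a shift and turn from the pose commanded when the call began, along the tool's axes at that moment; what a row does not reach only later rows make up. A row lasts 1/8 s, in which the tool goes at most 62.5 mm and 10.7 degrees, less where a joint would pass 70% of its speed; a pose out of reach is approached as far as the arm can. A call with a number of a shift or a turn outside -1 to 1 is refused whole. A call with a gripper value outside its range is refused whole. The fingers move at their own pace and stop on an object; "grip_force" is the grip in N (left out, the last holds). Time passes only in rows, so rows that repeat a pose let the fingers close, or fill a call up. It gives the time, the measured TCP pose, the force, the opening and the grip force at its end, in the units of the state.
- readout.get_obs(): the state, without advancing time (a new reading comes with each control period).
- vision.snapshot(name): name is "scene" or "top" or "wrist"; returns (picture, depth): 480x640x3 uint8, red, green, blue; 480x640 float32, m along the optical axis (not along the pixel's ray), 0 where there is no reading.
- vision.get_calibration(name): a dict with "camera_matrix" (3x3 intrinsics, pixels), "rvec" (rotation vector, rad) and "tvec" (3), from world to camera coordinates, as OpenCV has them. Camera axes: x right, y down, z forward; pixel columns grow to the right and rows downward; lengths in m; the calibration is good to about 2 mm. A picture is of the moment at which its call begins: read the wrist's pose just before it. get_calibration takes no time and is no camera call; for the wrist camera it gives the pose at the moment of the call.
- robot.hand_in(): hands the job in; it is judged then, once.
The state is a dict: "clock": time; "qpos": joint angles; "dq": joint speeds; "joint_torque": joint torques, N m; "tool_pos": TCP position; "tcp_rot": TCP orientation; "wrist_force": force on the tool from outside, world axes, zero at the start; "wrist_torque": the same for the moment, N m; "width": opening from 0.0 (shut) to 1.0 (fully open); "grip_force": force on a finger pad.
Only numpy, scipy, OpenCV 4.12 (cv2) and the standard library are available. Lean on these libraries where they do the work, as an engineer would, in place of code of your own. Each camera call takes 0.05 s, during which the arm holds its last target. There are 200 camera calls.

## Working session

There is one attempt and no reset: what is moved stays moved. The work goes in short steps, Python scripts to look and compute and a tool call to move; the robot and the scene stay as the last step left them, time stands still between calls to the robot, and variables do not carry over. Pictures are saved under pics/ and viewed, at most 10 in all, crops included, and the job is handed in when it is done.

Besides the shell and the picture viewer there is one more tool, called by a JSON object that holds its "method" and its "body". carry_out: Moves the arm, as the interface text tells. Its arguments: {"type":"object","properties":{"xyz":{"type":"array"},"dr":{"type":"array"},"hand":{"type":"array"},"grip_force":{"type":"number"}},"required":["xyz","dr","hand"]}

```bash
ls; mkdir -p pics
cat > h.py <<'E'
import numpy as np, cv2
from plant import readout, vision, robot
def snap(n):
    p,d=vision.snapshot(n); np.savez('/tmp/'+n+'.npz',p=p,d=d); c=vision.get_calibration(n)
    R=cv2.Rodrigues(np.array(c['rvec'],float))[0]; t=np.array(c['tvec'],float).ravel(); K=np.array(c['camera_matrix'])
    return p,d,K,R,t
def cloud(d,K,R,t):
    v,u=np.mgrid[:480,:640]; P=np.stack([(u-K[0,2])/K[0,0]*d,(v-K[1,2])/K[1,1]*d,d],-1)
    return (P-t)@R
def save(n,p): cv2.imwrite('pics/'+n+'.png',p[...,::-1])
E
python3 - <<'E'
from h import *
for n in ['scene','top']:
    p,d,K,R,t=snap(n); save(n+'0',p); np.save('/tmp/'+n+'_c.npy',cloud(d,K,R,t)); print(n,K[0,0],-R.T@t)
o=readout.get_obs();print(o)
E
```

```text
pics
scene 504.4160054856054 [1.16635811 0.28261582 0.90875953]
top 603.8887850545749 [0.28915301 0.06876658 1.24565851]
{'clock': 0.1, 'qpos': array([ 1.13322278,  0.57645326,  0.02484233,  1.43782305, -0.01500542,
        1.12898984, -0.05652416]), 'dq': array([ 0.00013227, -0.00025934,  0.00165697, -0.00215322, -0.00067541,
        0.00049039, -0.00062672]), 'joint_torque': array([ 6.45761509e-03, -7.67307472e+01,  2.25842245e+00, -2.86606371e+01,
        1.59768312e-02,  8.54922779e-03,  5.21692044e-06]), 'tool_pos': array([ 0.233719  , -0.63281691,  0.23052559]), 'tcp_rot': array([-7.26088168e-04,  9.84395109e-01,  1.75970777e-01, -1.64651705e-04]), 'wrist_force': array([-1.10666205,  0.34189405, -0.11930574]), 'wrist_torque': array([-0.04907704,  0.02934421,  0.00825215]), 'grip_force': 0.0, 'width': 0.99850360679608}
```

View pics/scene0.png

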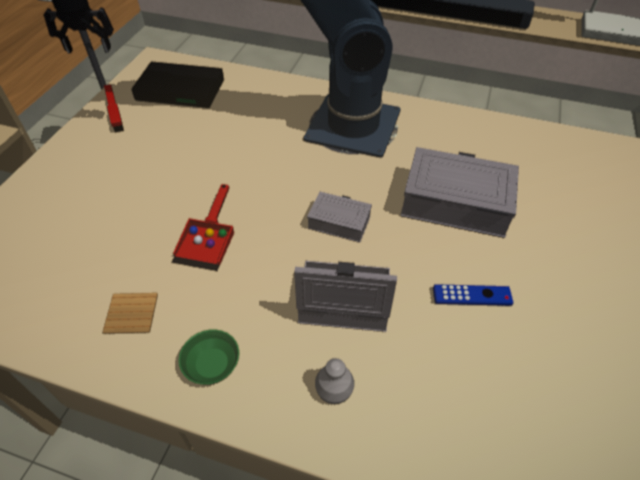

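View pics/top0.png

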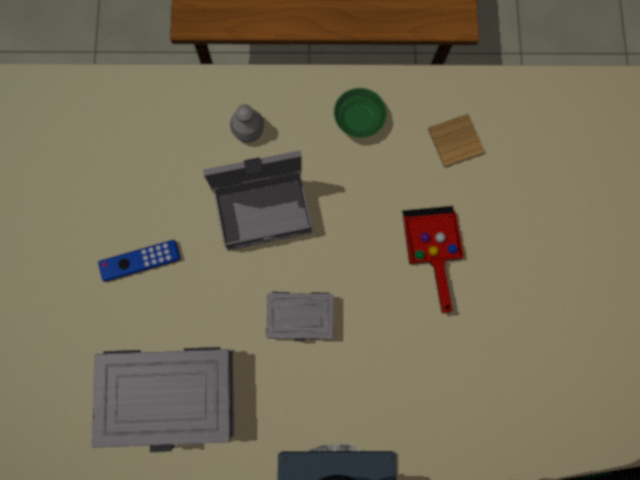

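The top view shows the pan at about (435,237) with its handle end at (448,310) and mouth pointing up (+x). The open middle tin is at (265,212), with its lid up on the far side at (255,172).

Run:
```python
from h import *
p=np.load('/tmp/top.npz')['p'];C=np.load('/tmp/top_c.npy')
hsv=cv2.cvtColor(p,cv2.COLOR_RGB2HSV)
v,u=np.mgrid[:480,:640]
red=((hsv[...,0]<8)|(hsv[...,0]>172))&(hsv[...,1]>150)&(hsv[...,2]>50)
m=red&(u>380)&(u<480)&(v>190)&(v<330)
P=C[m]; print('red',P.min(0),P.max(0))
h=m&(v>268); H=C[h]; 
mu=H.mean(0); w=np.linalg.svd(H[:,:2]-mu[:2])[2][0]; w*=np.sign(w[0]); print('handle mean',mu,'dir',w,np.degrees(np.arctan2(w[1],w[0])), 'proj',np.percentile((H[:,:2]-mu[:2])@w,[1,99]))
t=cv2.minAreaRect(np.float32(C[m&(v<262)][:,:2])); print('tray red rect',t)
dark=(C[...,2]<0.03)&(u>395)&(u<460)&(v>200)&(v<222)&(hsv[...,2]<60); print('lip',cv2.minAreaRect(np.float32(C[dark][:,:2])),dark.sum())
# marbles
for (a,b) in [(425,238),(440,238),(419,255),(433,251),(453,248)]: print(C[b,a])
# tin
Z=C[...,2]; box=(u>195)&(u<325)&(v>145)&(v<260)
rim=box&(abs(Z-0.06)<0.006)&(v>180); print('rim',rim.sum(),cv2.minAreaRect(np.float32(C[rim][:,:2])))
tin=box&(Z>0.05)&(v>200); T=C[tin]; print(T.min(0),T.max(0))
fl=box&(Z<0.008)&(Z>-0.002)&(v>190)&(v<240)&(u>228)&(u<300); print('floorz',np.median(Z[fl]),C[fl].mean(0))
lid=box&(Z>0.075); L=C[lid]; c=L.mean(0); n=np.linalg.svd(L-c)[2][2]; print('lid',c,n,L.min(0),L.max(0),lid.sum())
S=np.load('/tmp/scene_c.npy');sm=(S[...,2]>0.08)&(abs(S[...,0]-c[0])<.12)&(abs(S[...,1]-c[1])<.12); L=S[sm]; c=L.mean(0); n=np.linalg.svd(L-c)[2][2]; print('lid scene',c,n,L.min(0),L.max(0),sm.sum())
crop=cv2.resize(p[140:330,190:490],(800,507),interpolation=cv2.INTER_CUBIC); save('crop0',crop)
```

```text
red [ 0.28915301 -0.26426886 -0.00600143] [0.59748142 0.06876658 1.24565851]
handle mean [ 0.42747184 -0.21528961  0.04333245] dir [0.99546283 0.09515119] 5.46002180904306 proj [-0.04345581  0.04302413]
tray red rect ((0.46299418807029724, -0.07994382083415985), (0.137029767036438, 0.4365376830101013), 32.02790451049805)
lip ((0.598655104637146, -0.1993742436170578), (0.015402907505631447, 0.10764075070619583), 5.089387893676758) 309
[ 0.53736189 -0.18742732  0.02338254]
[ 0.53755755 -0.21879824  0.02234604]
[ 0.50146993 -0.17335263  0.02452354]
[ 0.5097407  -0.2024936   0.02487741]
[ 0.51634939 -0.24458799  0.02296686]
rim 482 ((0.5931377410888672, 0.147902712225914), (0.12297152727842331, 0.18176373839378357), 11.845210075378418)
[0.28915301 0.04894017 0.05003152] [0.60748627 0.24111391 1.24565851]
floorz 0.0035750763911706175 [0.59462319 0.14952171 0.00349286]
lid [0.63920113 0.15733829 0.17033365] [0.93075587 0.1962007  0.30854303] [0.28915301 0.06876658 0.07518335] [0.67161954 0.24872448 1.24565851] 1845
lid scene [0.65243849 0.16149128 0.14176606] [0.97586681 0.20543058 0.07404221] [0.62306619 0.07041291 0.08017845] [0.67442875 0.25089752 0.19161578] 3799
```

View pics/crop0.png

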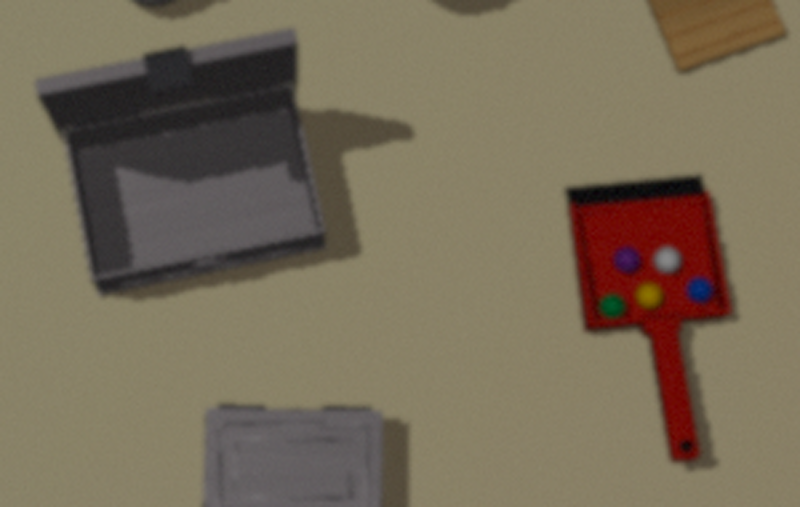

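```bash
cat >> h.py <<'E'
from scipy.spatial.transform import Rotation as Ro
import json,sys
B=np.diag([1.,-1,-1])
def toolR(yaw,pitch): # deg; pitch>0: fingers swing back, pan nose goes down
    return Ro.from_euler('ZY',[yaw,pitch],degrees=True)*Ro.from_matrix(B)
def pose():
    o=readout.get_obs(); q=np.array(o['tcp_rot']); return np.array(o['tool_pos']),Ro.from_quat(q[[1,2,3,0]]),o
def plan(tp,tR,p=None,R=None):
    if p is None: p,R,o=pose()
    s=R.inv().apply(np.array(tp)-p)/.12; w=(R.inv()*tR).as_rotvec(degrees=True)/60
    print('share xyz',s.round(3),'dr',w.round(3))
def tcp_for(pt,R): return np.array(pt)+R.apply([0,0,.019])  # pt = grasp point
E
python3 - <<'E'
from h import *
R=toolR(5.3,-15)
G=[.4476,-.2135,.033]
print(tcp_for(G,R))
p,R0,o=pose()
print(R0.as_matrix().round(3))
plan(tcp_for(G,R)+[0,0,.14],R)
E
```

```text
[ 0.45249654 -0.21304576  0.01464741]
[[ 0.938  0.346 -0.001]
 [ 0.346 -0.938  0.001]
 [-0.    -0.001 -1.   ]]
share xyz [ 2.922 -2.649  0.636] dr [-0.034  0.249  0.248]
```

{"method": "carry_out", "body": {"xyz": [[0.1,-0.09,0],[0.2,-0.18,0],[0.3,-0.27,0],[0.4,-0.36,0],[0.5,-0.45,0],[0.6,-0.54,0],[0.7,-0.63,0],[0.8,-0.72,0],[0.9,-0.81,0],[0.96,-0.89,0]], "dr": [[0,0,0],[0,0,0],[0,0,0],[0,0,0],[0,0,0],[0,0,0],[0,0,0],[0,0,0],[0,0,0],[0,0,0]], "hand": [-1,-1,-1,-1,-1,-1,-1,-1,-1,-1]}}

```text
clock: 1.35
tool_pos: [0.3056, -0.492, 0.2313]
tcp_rot: [-0.0, 0.984, 0.176, 0.0]
wrist_force: [-0.9, -0.7, -0.1]
width: 0.997
grip_force: 0.0
```

{"method": "carry_out", "body": {"xyz": [[0.1,-0.09,0],[0.2,-0.18,0],[0.3,-0.27,0],[0.4,-0.36,0],[0.5,-0.45,0],[0.6,-0.54,0],[0.7,-0.63,0],[0.8,-0.72,0],[0.9,-0.81,0],[0.96,-0.89,0]], "dr": [[0,0,0],[0,0,0],[0,0,0],[0,0,0],[0,0,0],[0,0,0],[0,0,0],[0,0,0],[0,0,0],[0,0,0]], "hand": [-1,-1,-1,-1,-1,-1,-1,-1,-1,-1]}}

```text
clock: 2.6
tool_pos: [0.3766, -0.3519, 0.2313]
tcp_rot: [-0.0, 0.984, 0.176, 0.0]
wrist_force: [0.1, -0.1, 0.4]
width: 0.999
grip_force: 0.0
```

Run:
```python
from h import *
R=toolR(5.3,-15)
G=[.4476,-.2135,.033]
p,R0,o=pose(); print(p,o['qpos'],o['clock'])
plan(tcp_for(G,R)+[0,0,.14],R)
```

```text
[ 0.3766406  -0.35192939  0.2312928 ] [ 0.67959234  0.33913294 -0.02593652  1.85328811  0.01039878  0.94922898
 -0.56721454] 2.6
share xyz [ 0.994 -0.866  0.639] dr [-0.033  0.248  0.249]
```

{"method": "carry_out", "body": {"xyz": [[0.12,-0.11,0.08],[0.25,-0.22,0.16],[0.37,-0.32,0.24],[0.5,-0.43,0.32],[0.62,-0.54,0.4],[0.75,-0.65,0.48],[0.87,-0.76,0.56],[0.99,-0.866,0.639],[0.99,-0.866,0.639],[0.99,-0.866,0.639]], "dr": [[0,0.03,0.03],[-0.01,0.06,0.06],[-0.01,0.09,0.09],[-0.02,0.12,0.12],[-0.02,0.155,0.155],[-0.025,0.19,0.19],[-0.03,0.22,0.22],[-0.033,0.248,0.249],[-0.033,0.248,0.249],[-0.033,0.248,0.249]], "hand": [-1,-1,-1,-1,-1,-1,-0.6,-0.4,-0.2,-0.2]}}

```text
clock: 3.85
tool_pos: [0.4514, -0.2151, 0.155]
tcp_rot: [-0.006, 0.99, 0.046, 0.13]
wrist_force: [-1.1, -0.8, 0.1]
width: 0.602
grip_force: 0.0
```

Run:
```python
from h import *
R=toolR(5.3,-15)
G=[.4476,-.2135,.033]
p,R0,o=pose(); print(p,o['qpos'],o['clock'],o['width'])
plan(tcp_for(G,R),R)
im,d,K,Rc,t=snap('wrist'); C=cloud(d,K,Rc,t)
hsv=cv2.cvtColor(im,cv2.COLOR_RGB2HSV)
red=((hsv[...,0]<8)|(hsv[...,0]>172))&(hsv[...,1]>150)&(hsv[...,2]>50)&(d>0)
P=C[red]; print(len(P))
for lo,hi in [(.40,.42),(.42,.44),(.44,.46),(.46,.475)]:
    s=P[(P[:,0]>lo)&(P[:,0]<hi)&(P[:,2]>.02)&(P[:,2]<.08)]
    if len(s): print(lo,np.median(s,0).round(4),np.percentile(s[:,1],[2,98]).round(4))
save('wrist1',im)
```

```text
[ 0.45144441 -0.21505157  0.15499959] [ 0.5324916   0.33289526 -0.11378122  2.18356194 -0.23019609  0.40906693
 -0.84844431] 3.85 0.6018788624546458
share xyz [-0.292 -0.017  1.133] dr [ 0.001  0.001 -0.001]
15872
0.4 [ 0.41   -0.2187  0.0467] [-0.2289 -0.2086]
0.42 [ 0.4301 -0.217   0.0437] [-0.2271 -0.2067]
0.44 [ 0.4501 -0.2152  0.041 ] [-0.2253 -0.2048]
0.46 [ 0.4674 -0.2134  0.0385] [-0.2236 -0.2032]
```

View pics/wrist1.png

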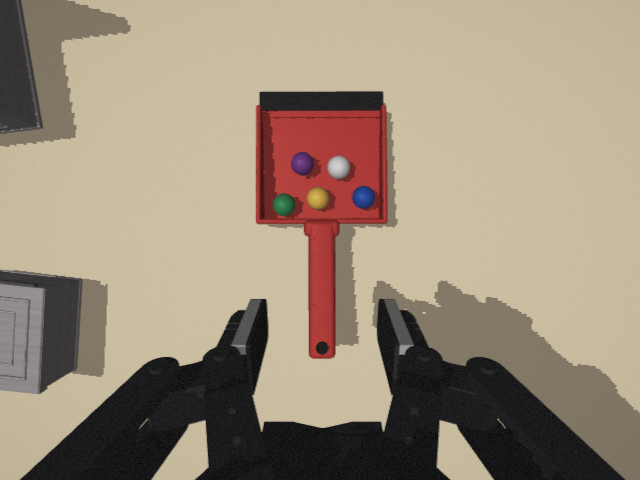

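The wrist view shows the handle centred between the open fingers (handle at column 322, pads at 267 and 378). The five marbles sit in the tray, and the handle yaw and height are as expected.

{"method": "carry_out", "body": {"xyz": [[-0.03,0.0,0.1],[-0.06,0,0.22],[-0.09,0,0.34],[-0.12,0,0.46],[-0.15,0,0.58],[-0.18,0,0.7],[-0.21,0,0.8],[-0.23,0,0.9],[-0.26,0,1.0],[-0.26,0,1.0]], "dr": [[0,0,0],[0,0,0],[0,0,0],[0,0,0],[0,0,0],[0,0,0],[0,0,0],[0,0,0],[0,0,0],[0,0,0]], "hand": [-0.2,-0.2,-0.2,-0.2,-0.2,-0.2,-0.2,-0.2,-0.2,-0.2]}}

```text
clock: 5.15
tool_pos: [0.4558, -0.2177, 0.0371]
tcp_rot: [-0.01, 0.991, 0.042, 0.125]
wrist_force: [0.1, -0.2, 0.3]
width: 0.597
grip_force: 0.0
```

Run:
```python
from h import *
R=toolR(5.3,-15)
G=[.4476,-.2152,.033]
p,R0,o=pose(); print(p,o['qpos'],o['width'])
plan(tcp_for(G,R),R)
```

```text
[ 0.4558189  -0.21772044  0.03706742] [ 0.42768142  0.57022475  0.03089553  2.27883175 -1.08595537  0.17160213
  0.02970003] 0.5973114654955631
share xyz [-0.071 -0.025  0.175] dr [-0.007  0.011 -0.008]
```

Run:
```python
from h import *
plan([.4476,-.2152,.094],toolR(5.3,0))
```

```text
share xyz [ 0.053 -0.031 -0.476] dr [-0.008 -0.239 -0.007]
```

{"method": "carry_out", "body": {"xyz": [[0.0,0.0,-0.1],[0.0,0,-0.2],[0.01,-0.01,-0.3],[0.02,-0.01,-0.4],[0.03,-0.02,-0.476],[0.04,-0.03,-0.476],[0.05,-0.03,-0.476],[0.053,-0.03,-0.476],[0.053,-0.03,-0.476],[0.053,-0.03,-0.476]], "dr": [[0,0,0],[0,0,0],[0,-0.04,0],[0,-0.08,0],[0,-0.12,0],[0,-0.16,0],[0,-0.2,0],[-0.008,-0.239,-0.007],[-0.008,-0.239,-0.007],[-0.008,-0.239,-0.007]], "hand": [-0.2,-0.2,-0.2,-0.2,-0.2,-0.2,-0.2,-0.2,-0.2,-0.2]}}

```text
clock: 6.4
tool_pos: [0.4471, -0.2151, 0.0947]
tcp_rot: [0.001, 0.999, 0.048, 0.001]
wrist_force: [-0.0, 0.0, -0.1]
width: 0.599
grip_force: 0.0
```

Run:
```python
from h import *
p,R0,o=pose(); print(p,R0.as_quat().round(3),o['qpos'],o['width'])
plan([.4476,-.2152,.014],toolR(5.3,0))
```

```text
[ 0.44706572 -0.21505687  0.09471111] [0.999 0.048 0.001 0.001] [-0.07968752  0.59112762  0.66039815  2.08251192 -0.59304554  0.65702694
 -0.49164977] 0.5990313671158558
share xyz [0.003 0.    0.673] dr [ 0.002 -0.002  0.004]
```

{"method": "carry_out", "body": {"xyz": [[0,0,0.08],[0,0,0.16],[0,0,0.24],[0,0,0.32],[0,0,0.4],[0,0,0.48],[0,0,0.56],[0,0,0.64],[0,0,0.67],[0,0,0.67]], "dr": [[0,0,0],[0,0,0],[0,0,0],[0,0,0],[0,0,0],[0,0,0],[0,0,0],[0,0,0],[0,0,0],[0,0,0]], "hand": [-0.2,-0.2,-0.2,-0.2,-0.2,-0.2,-0.1,0,0.1,0.2]}}

```text
clock: 7.65
tool_pos: [0.4472, -0.2152, 0.0141]
tcp_rot: [0.001, 0.999, 0.05, 0.0]
wrist_force: [0.2, -0.7, 0.3]
width: 0.4
grip_force: 0.0
```

{"method": "carry_out", "body": {"xyz": [[0,0,0],[0,0,0],[0,0,0],[0,0,0],[0,0,0],[0,0,0],[0,0,0],[0,0,0],[0,0,0],[0,0,0]], "dr": [[0,0,0],[0,0,0],[0,0,0],[0,0,0],[0,0,0],[0,0,0],[0,0,0],[0,0,0],[0,0,0],[0,0,0]], "hand": [0.3,0.38,0.44,0.48,0.52,0.56,0.6,0.7,0.85,1], "grip_force": 90}}

```text
clock: 8.9
tool_pos: [0.4473, -0.2151, 0.0144]
tcp_rot: [0.001, 0.999, 0.05, 0.0]
wrist_force: [-1.2, 0.8, 5.5]
width: 0.237
grip_force: 87.7
```

Run:
```python
from h import *
p,R0,o=pose(); print(p,R0.as_quat().round(3),o['qpos'],o['width'],o['grip_force'],o['wrist_force'])
```

```text
[ 0.44730348 -0.21510215  0.0143803 ] [0.999 0.05  0.    0.001] [ 0.03476973  0.70374885  0.49155066  2.13808956 -0.73685009  0.46942904
 -0.36917898] 0.23733205449553232 87.7112066745758 [-1.21114595  0.77258415  5.49785869]
```

{"method": "carry_out", "body": {"xyz": [[0,0,-0.02],[0,0,-0.06],[0,0,-0.12],[0,0,-0.2],[0,0,-0.29],[0,0,-0.38],[0,0,-0.47],[0,0,-0.55],[0,0,-0.61],[0,0,-0.64]], "dr": [[0,0.01,0],[0,0.02,0],[0,0.03,0],[0,0.04,0],[0,0.05,0],[0,0.05,0],[0,0.05,0],[0,0.05,0],[0,0.05,0],[0,0.05,0]], "hand": [1,1,1,1,1,1,1,1,1,1]}}

```text
clock: 10.15
tool_pos: [0.4475, -0.2149, 0.0915]
tcp_rot: [-0.0, 0.998, 0.05, 0.027]
wrist_force: [0.4, -0.5, -1.5]
width: 0.237
grip_force: 88.1
```

```bash
cat >> h.py <<'E'
def panfit(n='top'):
    im,d,K,Rc,t=snap(n); C=cloud(d,K,Rc,t); hsv=cv2.cvtColor(im,cv2.COLOR_RGB2HSV)
    red=((hsv[...,0]<8)|(hsv[...,0]>172))&(hsv[...,1]>150)&(hsv[...,2]>50)&(d>0)&(d<1.4)
    return im,C,C[red]
E
python3 - <<'E'
from h import *
p,R0,o=pose(); print(p,R0.as_euler('ZYX',degrees=True).round(1),o['qpos'].round(2),o['width'],o['wrist_force'])
im,C,P=panfit('wrist'); save('wrist2',im)
# pan tray floor estimate in tool-grasp frame: plane through red points ahead of grip
Q=R0.inv().apply(P-p); print(np.percentile(Q,[1,50,99],axis=0).round(3))
s=Q[(Q[:,0]>.075)&(Q[:,0]<.14)&(abs(Q[:,1])<.045)]
A=np.c_[s[:,:2],np.ones(len(s))]
m=np.ones(len(s),bool)
for _ in range(6):
    c=np.linalg.lstsq(A[m],s[m,2],rcond=None)[0]; r=s[:,2]-A@c; m=abs(r)<.003
print('floor plane in tool frame',c,m.sum(), 'slopes deg',np.degrees(np.arctan(c[:2])))
E
```

```text
[ 0.4474656  -0.21489887  0.09146634] [  5.7  -3.1 179.9] [-0.04  0.57  0.61  2.12 -0.64  0.59 -0.44] 0.23724063575422286 [ 0.36388965 -0.5173069  -1.46688531]
[[-0.029 -0.054 -0.031]
 [ 0.088  0.     0.011]
 [ 0.13   0.054  0.013]]
floor plane in tool frame [0.00672265 0.00019277 0.01075122] 28496 slopes deg [0.38517349 0.01104508]
```

View pics/wrist2.png

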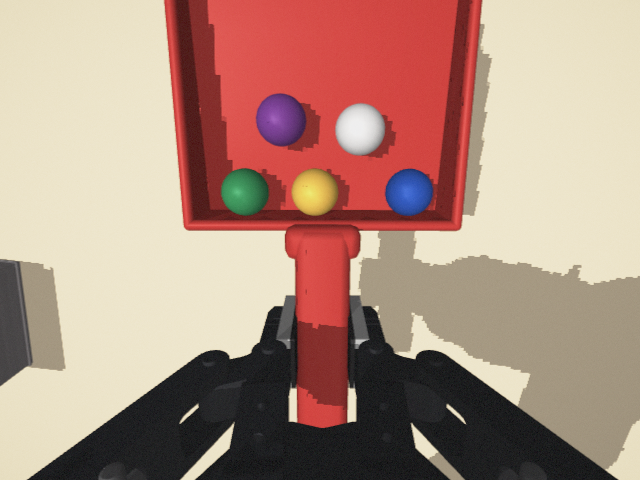

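The wrist view shows the pan held square in the fingers with all five marbles against the rear of the tray. It has not slipped.

```bash
cat >> h.py <<'E'
TIN=np.array([.5931,.1479,0]); TR=Ro.from_euler('z',11.85,degrees=True)
def tcp_lip(lx,ly,lz,pitch): # lip at tin coords, pan pitch deg (nose down +)
    R=toolR(11.85,pitch); return TIN+TR.apply([lx,ly,lz])-R.apply([.161,0,.013]),R
E
python3 - <<'E'
from h import *
C=np.load('/tmp/top_c.npy'); print('small tin top',np.median(C[305:325,285:320].reshape(-1,3),0),C[300:335,268:332,2].max(),'big',np.median(C[380:410,120:200,2]))
T,R=tcp_lip(-.035,0,.105,-5); print(T)
p,R0,o=pose()
plan(T,R)
for f in (1/3,2/3): 
    print(p+(T-p)*f)
E
```

```text
small tin top [0.37798405 0.06730687 0.04576808] 1.245658505412561 big 0.08690221713485023
[0.40076776 0.1075445  0.10391846]
share xyz [-0.114 -2.713 -0.116] dr [ 0.01   0.032 -0.102]
[ 0.43192082 -0.10746997  0.09571564]
[4.16344290e-01 3.72656060e-05 9.98170471e-02]
```

{"method": "carry_out", "body": {"xyz": [[0,-0.02,-0.02],[-0.01,-0.08,-0.06],[-0.01,-0.17,-0.1],[-0.02,-0.29,-0.14],[-0.02,-0.43,-0.17],[-0.02,-0.57,-0.19],[-0.02,-0.71,-0.2],[-0.02,-0.82,-0.2],[-0.02,-0.89,-0.2],[-0.02,-0.91,-0.2]], "dr": [[0,0,0],[0,0,0],[0,0.01,0],[0,0.01,0],[0,0.02,0],[0,0.02,0],[0,0.03,0],[0,0.03,0],[0,0.03,0],[0,0.03,0]], "hand": [1,1,1,1,1,1,1,1,1,1]}}

```text
clock: 11.45
tool_pos: [0.4328, -0.1061, 0.1146]
tcp_rot: [-0.001, 0.998, 0.05, 0.042]
wrist_force: [1.0, -0.0, -1.9]
width: 0.242
grip_force: 88.1
```

{"method": "carry_out", "body": {"xyz": [[0,-0.02,0],[0,-0.08,0],[0,-0.17,0],[0,-0.29,0],[0,-0.43,0],[0,-0.57,0],[0,-0.71,0],[0,-0.82,0],[0,-0.89,0],[0,-0.91,0]], "dr": [[0,0,0],[0,0,0],[0,0,0],[0,0,0],[0,0,0],[0,0,0],[0,0,0],[0,0,0],[0,0,0],[0,0,0]], "hand": [1,1,1,1,1,1,1,1,1,1]}}

```text
clock: 12.7
tool_pos: [0.4218, 0.0026, 0.1143]
tcp_rot: [-0.001, 0.998, 0.05, 0.042]
wrist_force: [-0.5, -0.4, -2.3]
width: 0.244
grip_force: 88.2
```

Run:
```python
from h import *
p,R0,o=pose(); print(p,R0.as_euler('ZYX',degrees=True).round(1),o['qpos'].round(2),o['width'],o['clock'])
T,R=tcp_lip(-.02,0,.105,-5); print(T); plan(T,R)
```

```text
[0.4218302  0.00264266 0.11434829] [  5.8  -4.8 179.9] [-0.62  0.44  0.71  2.31 -0.66  0.49 -0.86] 0.2435609562590267 12.7
[0.41544809 0.11062476 0.10391846]
share xyz [ 0.03  -0.901  0.088] dr [ 0.011  0.003 -0.101]
```

{"method": "carry_out", "body": {"xyz": [[0,-0.02,0],[0,-0.08,0],[0,-0.17,0],[0.01,-0.29,0],[0.01,-0.43,0],[0.02,-0.57,0],[0.03,-0.71,0.02],[0.03,-0.82,0.05],[0.03,-0.88,0.08],[0.03,-0.9,0.09]], "dr": [[0,0,0],[0,0,-0.01],[0,0,-0.02],[0,0,-0.03],[0,0,-0.05],[0.01,0,-0.06],[0.01,0,-0.08],[0.01,0,-0.09],[0.01,0,-0.1],[0.01,0,-0.1]], "hand": [1,1,1,1,1,1,1,1,1,1]}}

```text
clock: 13.95
tool_pos: [0.4155, 0.1102, 0.1033]
tcp_rot: [-0.004, 0.994, 0.102, 0.042]
wrist_force: [-0.5, -0.4, -2.2]
width: 0.241
grip_force: 88.2
```

Run:
```python
from h import *
p,R0,o=pose(); print(p,R0.as_euler('ZYX',degrees=True).round(1),o['qpos'].round(2),o['width'],o['clock'])
L=p+R0.apply([.161,0,.013]); print('lip tin',TR.inv().apply(L-TIN))
im,d,K,Rc,t=snap('wrist');im2,d2,*_=snap('scene')
save('c3',np.vstack([cv2.resize(im,(400,300)),cv2.resize(im2[170:350,220:460],(400,300))]))
for a in (-5,0,10,20,30,40,50):
    T,R=tcp_lip(-.02,0,.078,a); print(a,T.round(3),end=' ');plan(T,R)
```

```text
[0.41547967 0.11016053 0.10332445] [ 11.8  -4.8 179.9] [-0.86  0.47  0.69  2.3  -0.68  0.47 -0.99] 0.24101366511447464 13.95
lip tin [-0.02006178 -0.00070265  0.10383338]
-5 [0.415 0.111 0.077] share xyz [-0.018 -0.008  0.221] dr [ 0.001  0.003 -0.002]
0 [0.416 0.111 0.091] share xyz [-0.004 -0.008  0.104] dr [ 0.001 -0.08  -0.002]
10 [0.421 0.112 0.119] share xyz [ 0.054 -0.007 -0.123] dr [ 0.001 -0.247 -0.002]
20 [0.43  0.114 0.145] share xyz [ 0.151 -0.007 -0.337] dr [ 0.001 -0.413 -0.002]
30 [0.443 0.116 0.17 ] share xyz [ 0.284 -0.008 -0.53 ] dr [ 0.    -0.58  -0.002]
40 [0.461 0.12  0.191] share xyz [ 0.448 -0.008 -0.698] dr [ 0.    -0.747 -0.003]
50 [0.482 0.125 0.21 ] share xyz [ 0.639 -0.008 -0.834] dr [-0.    -0.913 -0.003]
```

View pics/c3.png

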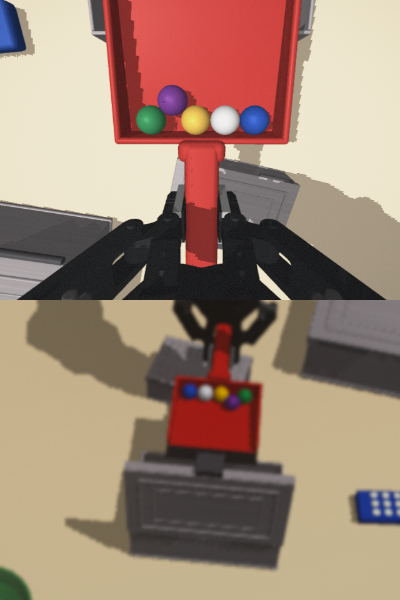

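The wrist and scene views show the pan mouth squarely over the tin opening, with all marbles at the back of the tray. I'm starting the slow tip.

{"method": "carry_out", "body": {"xyz": [[-0.01,0,0.06],[-0.015,0,0.14],[-0.01,0,0.16],[-0.004,0,0.104],[0.006,0,0.047],[0.02,0,-0.01],[0.036,0,-0.067],[0.054,0,-0.123],[0.076,0,-0.178],[0.1,0,-0.232]], "dr": [[0,0,0],[0,-0.01,0],[0,-0.04,0],[0,-0.08,0],[0,-0.122,0],[0,-0.163,0],[0,-0.205,0],[0,-0.247,0],[0,-0.288,0],[0,-0.33,0]], "hand": [1,1,1,1,1,1,1,1,1,1]}}

```text
clock: 15.3
tool_pos: [0.4252, 0.1118, 0.1319]
tcp_rot: [0.014, 0.986, 0.101, -0.131]
wrist_force: [0.1, -0.1, -2.7]
width: 0.24
grip_force: 88.2
```

Run:
```python
from h import *
p,R0,o=pose(); print(p,R0.as_euler('ZYX',degrees=True).round(1),o['qpos'].round(2),o['width'],o['clock'],o['wrist_force'])
L=p+R0.apply([.161,0,.013]); print('lip tin',TR.inv().apply(L-TIN))
for a in (20,30,40,50):
    T,R=tcp_lip(-.02,0,.076,a); print(a,T.round(3),end=' ');plan(T,R)
```

```text
[0.42524534 0.11180877 0.13192639] [ 11.7  15.1 180. ] [-0.83  0.63  0.79  1.97 -0.47  1.04 -1.15] 0.2395015706806221 15.3 [ 0.1070351  -0.05902083 -2.70745289]
lip tin [-0.01962267 -0.00123776  0.07746767]
20 [0.43  0.114 0.143] share xyz [ 0.014 -0.007 -0.102] dr [-0.    -0.082 -0.002]
30 [0.443 0.116 0.168] share xyz [ 0.073 -0.007 -0.329] dr [-0.001 -0.249 -0.002]
40 [0.461 0.12  0.189] share xyz [ 0.171 -0.008 -0.542] dr [-0.001 -0.415 -0.002]
50 [0.482 0.125 0.208] share xyz [ 0.304 -0.008 -0.736] dr [-0.001 -0.582 -0.002]
```

{"method": "carry_out", "body": {"xyz": [[0.008,0,-0.07],[0.022,0,-0.148],[0.042,0,-0.228],[0.066,0,-0.306],[0.093,0,-0.384],[0.127,0,-0.46],[0.166,0,-0.532],[0.208,0,-0.602],[0.255,0,-0.67],[0.304,0,-0.736]], "dr": [[0,-0.057,0],[0,-0.115,0],[0,-0.174,0],[0,-0.232,0],[0,-0.29,0],[0,-0.349,0],[0,-0.407,0],[0,-0.465,0],[0,-0.524,0],[0,-0.582,0]], "hand": [1,1,1,1,1,1,1,1,1,1]}}

```text
clock: 16.55
tool_pos: [0.4825, 0.1237, 0.2072]
tcp_rot: [0.043, 0.901, 0.093, -0.421]
wrist_force: [0.5, -0.0, -1.9]
width: 0.236
grip_force: 88.3
```

{"method": "carry_out", "body": {"xyz": [[0,0,0],[0,0,0],[0,0,0],[0,0,0],[0,0,0],[0,0,0],[0,0,0],[0,0,0],[0,0,0],[0,0,0]], "dr": [[0,0,0],[0,0,0],[0,0,0],[0,0,0],[0,0,0],[0,0,0],[0,0,0],[0,0,0],[0,0,0],[0,0,0]], "hand": [1,1,1,1,1,1,1,1,1,1]}}

```text
clock: 17.8
tool_pos: [0.4819, 0.1238, 0.2083]
tcp_rot: [0.043, 0.902, 0.093, -0.42]
wrist_force: [-0.7, 0.5, -1.5]
width: 0.242
grip_force: 88.4
```

Run:
```python
from h import *
p,R0,o=pose(); print(p,R0.as_euler('ZYX',degrees=True).round(1),o['qpos'].round(2),o['width'],o['clock'],o['wrist_force'])
L=p+R0.apply([.161,0,.013]); print('lip tin',TR.inv().apply(L-TIN))
im,d,K,Rc,t=snap('wrist');im2,d2,*_=snap('top')
save('c4',np.vstack([cv2.resize(im,(400,300)),cv2.resize(im2[140:320,180:420],(400,300))]))
```

```text
[0.48190779 0.12375943 0.20828209] [ 11.7  49.9 179.9] [-0.61  0.96  0.7   1.3  -0.34  1.92 -1.22] 0.24167308693755668 17.8 [-0.65055573  0.50099372 -1.50624927]
lip tin [-0.02001316 -0.00107255  0.07676123]
```

View pics/c4.png

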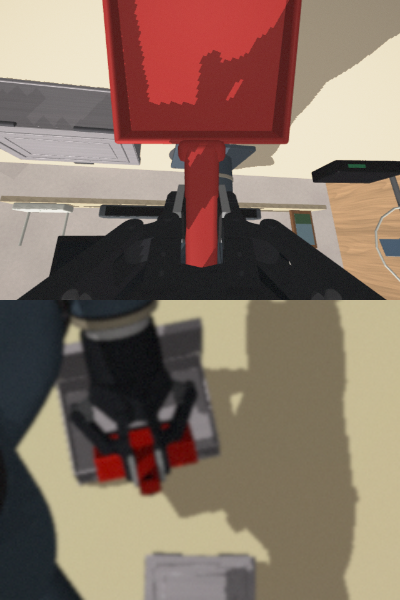

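The wrist view shows the tray empty at 50° tilt. I'll level and withdraw.

Run:
```python
from h import *
for a,z in ((35,.095),(20,.11),(0,.115)):
    T,R=tcp_lip(-.02,0,z,a); print(a,T.round(3),end=' ');plan(T,R)
```

```text
35 [0.452 0.118 0.198] share xyz [-0.099 -0.006  0.251] dr [-0.001  0.248 -0.002]
20 [0.43  0.114 0.177] share xyz [-0.087 -0.006  0.505] dr [-0.001  0.498 -0.002]
0 [0.416 0.111 0.128] share xyz [ 0.151 -0.006  0.86 ] dr [-0.     0.832 -0.002]
```

{"method": "carry_out", "body": {"xyz": [[-0.04,0,0.08],[-0.07,0,0.17],[-0.1,0,0.25],[-0.1,0,0.34],[-0.095,0,0.42],[-0.087,0,0.505],[-0.04,0,0.6],[0.02,0,0.69],[0.08,0,0.77],[0.15,0,0.86]], "dr": [[0,0.08,0],[0,0.165,0],[0,0.248,0],[0,0.33,0],[0,0.41,0],[0,0.498,0],[0,0.58,0],[0,0.665,0],[0,0.75,0],[0,0.832,0]], "hand": [1,1,1,1,1,1,1,1,1,1]}}

```text
clock: 19.15
tool_pos: [0.4157, 0.11, 0.1281]
tcp_rot: [0.0, 0.995, 0.102, 0.002]
wrist_force: [0.1, 0.8, -2.7]
width: 0.237
grip_force: 88.3
```

Run:
```python
from h import *
p,R0,o=pose(); print(p,R0.as_euler('ZYX',degrees=True).round(1),o['qpos'].round(2),o['width'],o['clock'],o['wrist_force'])
plan([.45,-.17,.12],toolR(5.7,0))
im,C,P=panfit('wrist'); save('w5',im)
Q=R0.inv().apply(P-p)
s=Q[(Q[:,0]>.06)&(Q[:,0]<.14)&(abs(Q[:,1])<.045)]
A=np.c_[s[:,:2],np.ones(len(s))];m=abs(s[:,2]-np.median(s[:,2]))<.01
for _ in range(6):
    c=np.linalg.lstsq(A[m],s[m,2],rcond=None)[0]; r=s[:,2]-A@c; m=abs(r)<.003
print('floor in tool',c,np.degrees(np.arctan(c[:2])))
hsv=cv2.cvtColor(im,cv2.COLOR_RGB2HSV); print('nonred in tray',((hsv[:180,230:410,0]>12)&(hsv[:180,230:410,0]<165)&(hsv[:180,230:410,1]>80)).sum())
C2=snap('top'); p2=C2[0]; save('t5',cv2.resize(p2[140:260,190:330],(700,600),interpolation=cv2.INTER_CUBIC))
```

```text
[0.41570019 0.10998397 0.12814614] [ 11.7  -0.2 180. ] [-0.91  0.48  0.78  2.21 -0.56  0.66 -1.1 ] 0.23673877932164103 19.15 [ 0.1104725   0.80093479 -2.73747884]
share xyz [-0.195  2.343  0.068] dr [ 0.    -0.003  0.101]
floor in tool [0.00649294 0.0001447  0.01207494] [0.37201265 0.00829064]
nonred in tray 0
```

View pics/t5.png

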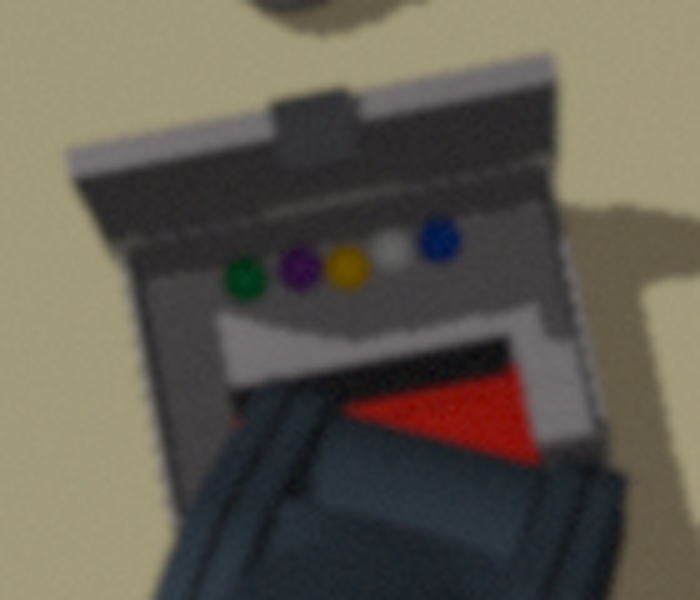

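The top view shows all five marbles in the tin (row from (245,278) to (438,240)). Now I'll set the pan down.

{"method": "carry_out", "body": {"xyz": [[0,0.04,0],[-0.01,0.12,0],[-0.02,0.23,0],[-0.03,0.35,0],[-0.04,0.48,0],[-0.05,0.61,0],[-0.06,0.74,0],[-0.07,0.86,0],[-0.08,0.95,0],[-0.08,0.99,0]], "dr": [[0,0,0.01],[0,0,0.02],[0,0,0.03],[0,0,0.04],[0,0,0.05],[0,0,0.06],[0,0,0.07],[0,0,0.08],[0,0,0.09],[0,0,0.1]], "hand": [1,1,1,1,1,1,1,1,1,1]}}

```text
clock: 20.5
tool_pos: [0.4308, -0.0091, 0.1282]
tcp_rot: [0.0, 0.999, 0.049, 0.0]
wrist_force: [0.3, -1.0, -1.4]
width: 0.239
grip_force: 88.2
```

{"method": "carry_out", "body": {"xyz": [[0,0.04,0],[0,0.12,0],[0,0.23,0.02],[0,0.35,0.04],[0,0.48,0.06],[0,0.61,0.08],[0,0.74,0.1],[0,0.86,0.12],[0,0.95,0.14],[0,0.99,0.15]], "dr": [[0,0,0],[0,0,0],[0,0,0],[0,0,0],[0,0,0],[0,0,0],[0,0,0],[0,0,0],[0,0,0],[0,0,0]], "hand": [1,1,1,1,1,1,1,1,1,1]}}

```text
clock: 21.75
tool_pos: [0.4426, -0.1271, 0.1101]
tcp_rot: [0.0, 0.999, 0.05, 0.0]
wrist_force: [-0.1, -0.0, -3.0]
width: 0.243
grip_force: 88.2
```

Run:
```python
from h import *
p,R0,o=pose(); print(p,R0.as_euler('ZYX',degrees=True).round(1),o['qpos'].round(2),o['clock'])
plan([.45,-.17,.0155],toolR(5.7,0.4))
```

```text
[ 0.44261344 -0.12712093  0.11011601] [  5.7  -0.  180. ] [-0.3   0.53  0.7   2.15 -0.57  0.65 -0.66] 21.75
share xyz [0.025 0.361 0.789] dr [ 0.001 -0.007  0.   ]
```

{"method": "carry_out", "body": {"xyz": [[0,0.06,0.06],[0,0.15,0.15],[0.01,0.24,0.26],[0.02,0.31,0.37],[0.02,0.36,0.48],[0.02,0.36,0.58],[0.02,0.36,0.67],[0.02,0.36,0.74],[0.02,0.36,0.775],[0.02,0.36,0.79]], "dr": [[0,0,0],[0,0,0],[0,0,0],[0,0,0],[0,0,0],[0,0,0],[0,0,0],[0,0,0],[0,0,0],[0,0,0]], "hand": [1,1,1,1,1,1,1,1,1,1]}}

```text
clock: 23.0
tool_pos: [0.4494, -0.1692, 0.0153]
tcp_rot: [0.0, 0.999, 0.05, 0.0]
wrist_force: [0.4, 0.4, -2.2]
width: 0.24
grip_force: 88.3
```

Run:
```python
from h import *
p,R0,o=pose(); print(p,R0.as_euler('ZYX',degrees=True).round(1),o['qpos'].round(2),o['clock'],o['wrist_force'])
```

```text
[ 0.44942333 -0.16920127  0.01532332] [  5.7  -0.  180. ] [-0.05  0.69  0.48  2.18 -0.75  0.44 -0.44] 23.0 [ 0.37881236  0.37200903 -2.16886118]
```

Not yet in contact: the force still shows the pan's weight. I'll lower 1–2 mm, then open and rise.

{"method": "carry_out", "body": {"xyz": [[0,0,0.004],[0,0,0.007],[0,0,0.01],[0,0,0.01],[0,0,0.01],[0,0,0.01],[0,0,0.01],[0,0,0.01],[0,0,0.01],[0,0,0.01]], "dr": [[0,0,0],[0,0,0],[0,0,0],[0,0,0],[0,0,0],[0,0,0],[0,0,0],[0,0,0],[0,0,0],[0,0,0]], "hand": [1,1,1,0.5,0.3,0.1,-0.1,-0.2,-0.2,-0.2]}}

```text
clock: 24.25
tool_pos: [0.4494, -0.1693, 0.0143]
tcp_rot: [0.0, 0.999, 0.05, 0.0]
wrist_force: [-0.2, -0.5, -0.9]
width: 0.598
grip_force: 0.0
```

{"method": "carry_out", "body": {"xyz": [[0,0,-0.08],[0,0,-0.18],[0,0,-0.28],[0,0,-0.38],[0,0,-0.48],[0,0,-0.58],[0,0,-0.68],[0,0,-0.78],[0,0,-0.88],[0,0,-0.98]], "dr": [[0,0,0],[0,0,0],[0,0,0],[0,0,0],[0,0,0],[0,0,0],[0,0,0],[0,0,0],[0,0,0],[0,0,0]], "hand": [-0.2,-0.2,-0.2,-0.2,-0.2,-0.2,-0.2,-0.2,-0.2,-0.2]}}

```text
clock: 25.5
tool_pos: [0.4493, -0.1692, 0.1326]
tcp_rot: [0.0, 0.999, 0.05, 0.0]
wrist_force: [0.5, 0.1, 0.1]
width: 0.604
grip_force: 0.0
```

Run:
```python
from h import *
p,R0,o=pose(); print(p,R0.as_euler('ZYX',degrees=True).round(1),o['qpos'].round(2),o['clock'],o['wrist_force'],o['width'])
im,C,P=panfit('wrist'); save('w6',im)
s=P[(P[:,0]>.50)&(P[:,2]>-.02)&(P[:,2]<.05)]
A=np.c_[s[:,:2],np.ones(len(s))];m=abs(s[:,2]-np.median(s[:,2]))<.01
for _ in range(6):
    c=np.linalg.lstsq(A[m],s[m,2],rcond=None)[0]; m=abs(s[:,2]-A@c)<.003
print('pan floor slopes deg',np.degrees(np.arctan(c[:2])),'z',s[m].mean(0))
# lid by scene
im2,d,K,Rc,t=snap('scene'); S=cloud(d,K,Rc,t); Q=TR.inv().apply(S.reshape(-1,3)-TIN); 
q=Q[(Q[:,2]>.075)&(Q[:,2]<.25)&(abs(Q[:,0]-.06)<.08)&(abs(Q[:,1])<.1)]
print(len(q),np.percentile(q,[1,50,99],axis=0).round(3)); k=np.polyfit(q[:,2],q[:,0],1); print('dx/dz',k)
```

```text
[ 0.44931112 -0.16919466  0.13264304] [  5.7  -0.  180. ] [-0.23  0.52  0.73  2.08 -0.53  0.73 -0.63] 25.5 [0.52996352 0.0793868  0.07842113] 0.6037630452162529
pan floor slopes deg [ 0.34791942 -0.08814909] z [ 0.55005439 -0.1609489   0.00508195]
3970 [[ 0.039 -0.089  0.076]
 [ 0.062  0.001  0.142]
 [ 0.065  0.09   0.188]]
dx/dz [-0.06947641  0.07068774]
```

The pan rests flat (slope 0.35°). The lid stands near 1.50 rad, so I'll go behind it with the fingers shut.

Run:
```python
from h import *
C=np.load('/tmp/top_c.npy'); print('ornament',C[112,244],C[135,247])
T=TIN+TR.apply([.095,0,.235]); print(T)
plan(T,toolR(11.85,0))
```

```text
ornament [0.78028068 0.18387591 0.10299152] [0.7522392  0.18210775 0.04897559]
[0.68607541 0.16740827 0.235     ]
share xyz [ 2.241 -2.595 -0.848] dr [ 0.001 -0.002 -0.102]
```

{"method": "carry_out", "body": {"xyz": [[0.02,-0.03,-0.1],[0.08,-0.1,-0.25],[0.16,-0.2,-0.4],[0.25,-0.3,-0.55],[0.34,-0.4,-0.7],[0.43,-0.5,-0.8],[0.52,-0.6,-0.85],[0.6,-0.7,-0.85],[0.68,-0.79,-0.85],[0.75,-0.87,-0.85]], "dr": [[0,0,-0.01],[0,0,-0.02],[0,0,-0.03],[0,0,-0.04],[0,0,-0.05],[0,0,-0.06],[0,0,-0.07],[0,0,-0.08],[0,0,-0.09],[0,0,-0.1]], "hand": [0,0.2,0.4,0.6,0.8,1,1,1,1,1], "grip_force": 30}}

```text
clock: 26.85
tool_pos: [0.5287, -0.0555, 0.2333]
tcp_rot: [0.0, 0.995, 0.103, -0.0]
wrist_force: [0.6, 0.2, -0.4]
width: -0.002
grip_force: 0.0
```

{"method": "carry_out", "body": {"xyz": [[0.06,-0.08,0],[0.13,-0.17,0],[0.2,-0.26,0],[0.27,-0.35,0],[0.34,-0.44,0],[0.41,-0.53,0],[0.48,-0.62,0],[0.55,-0.7,0],[0.62,-0.76,0],[0.66,-0.8,0]], "dr": [[0,0,0],[0,0,0],[0,0,0],[0,0,0],[0,0,0],[0,0,0],[0,0,0],[0,0,0],[0,0,0],[0,0,0]], "hand": [1,1,1,1,1,1,1,1,1,1]}}

```text
clock: 28.1
tool_pos: [0.5869, 0.0544, 0.2337]
tcp_rot: [0.0, 0.995, 0.102, 0.0]
wrist_force: [0.0, -0.0, 0.3]
width: -0.001
grip_force: 0.0
```

Run:
```python
from h import *
p,R0,o=pose(); print(p,R0.as_euler('ZYX',degrees=True).round(1),o['qpos'].round(2),o['clock'],o['width'],TR.inv().apply(p-TIN))
plan(TIN+TR.apply([.095,0,.235]),toolR(11.85,0))
```

```text
[0.5868653  0.05437312 0.23372642] [ 11.8  -0.  180. ] [-0.66  0.56  0.8   1.69 -0.44  1.09 -1.09] 28.1 -0.0006805449331031521 [-0.02530759 -0.09025339  0.23372642]
share xyz [ 1.001 -0.754 -0.011] dr [ 0.001 -0.    -0.002]
```

{"method": "carry_out", "body": {"xyz": [[0.1,-0.08,-0.01],[0.22,-0.17,-0.01],[0.34,-0.26,-0.01],[0.46,-0.35,-0.01],[0.58,-0.44,-0.01],[0.7,-0.53,-0.01],[0.8,-0.61,-0.01],[0.9,-0.68,-0.01],[0.98,-0.74,-0.01],[1.0,-0.754,-0.01]], "dr": [[0,0,0],[0,0,0],[0,0,0],[0,0,0],[0,0,0],[0,0,0],[0,0,0],[0,0,0],[0,0,0],[0,0,0]], "hand": [1,1,1,1,1,1,1,1,1,1]}}

```text
clock: 29.35
tool_pos: [0.6859, 0.1675, 0.2347]
tcp_rot: [0.0, 0.995, 0.103, 0.0]
wrist_force: [-0.6, -0.2, 0.3]
width: 0.0
grip_force: 0.0
```

{"method": "carry_out", "body": {"xyz": [[0,0,0.06],[0,0,0.14],[0,0,0.22],[0,0,0.3],[0,0,0.38],[0,0,0.46],[0,0,0.54],[0,0,0.6],[0,0,0.62],[0,0,0.62]], "dr": [[0,0,0],[0,0,0],[0,0,0],[0,0,0],[0,0,0],[0,0,0],[0,0,0],[0,0,0],[0,0,0],[0,0,0]], "hand": [1,1,1,1,1,1,1,1,1,1]}}

```text
clock: 30.6
tool_pos: [0.6856, 0.1668, 0.1606]
tcp_rot: [0.0, 0.995, 0.102, 0.0]
wrist_force: [-0.2, -0.2, 0.1]
width: 0.004
grip_force: 0.0
```

Run:
```python
from h import *
p,R0,o=pose(); t=TR.inv().apply(p-TIN); print(p,R0.as_euler('ZYX',degrees=True).round(1),o['clock'],o['wrist_force'],t)
s=.105
for th in np.r_[1.6:0.15:-.15,.1]:
    x=[.06-s*np.cos(th)+.011,0,.06+s*np.sin(th)]; print(round(th,2),np.round(x,3),end=' ');plan(TIN+TR.apply(x),toolR(11.85,0))
```

```text
[0.6855975  0.16675734 0.16061   ] [ 11.7  -0.  180. ] 30.6 [-0.20159411 -0.19058374  0.09704784] [ 0.0943986  -0.00053892  0.16061   ]
1.6 [0.074 0.    0.165] share xyz [-0.169 -0.004 -0.036] dr [ 0.001 -0.001 -0.002]
1.45 [0.058 0.    0.164] share xyz [-0.3   -0.004 -0.03 ] dr [ 0.001 -0.001 -0.002]
1.3 [0.043 0.    0.161] share xyz [-0.429 -0.004 -0.005] dr [ 0.001 -0.001 -0.002]
1.15 [0.028 0.    0.156] share xyz [-0.552 -0.003  0.039] dr [ 0.001 -0.001 -0.002]
1.0 [0.014 0.    0.148] share xyz [-0.668 -0.003  0.102] dr [ 0.001 -0.001 -0.002]
0.85 [0.002 0.    0.139] share xyz [-0.773 -0.003  0.181] dr [ 0.001 -0.001 -0.002]
0.7 [-0.009  0.     0.128] share xyz [-0.864 -0.003  0.274] dr [ 0.001 -0.001 -0.002]
0.55 [-0.019  0.     0.115] share xyz [-0.941 -0.003  0.381] dr [ 0.001 -0.001 -0.002]
0.4 [-0.026  0.     0.101] share xyz [-1.001 -0.003  0.497] dr [ 0.001 -0.001 -0.002]
0.25 [-0.031  0.     0.086] share xyz [-1.043 -0.003  0.621] dr [ 0.001 -0.001 -0.002]
0.1 [-0.033  0.     0.07 ] share xyz [-1.066 -0.003  0.75 ] dr [ 0.001 -0.001 -0.002]
```

{"method": "carry_out", "body": {"xyz": [[-0.08,0,-0.03],[-0.18,0,-0.03],[-0.3,0,-0.03],[-0.43,0,0],[-0.55,0,0.04],[-0.67,0,0.1],[-0.77,0,0.18],[-0.86,0,0.275],[-0.94,0,0.38],[-1.0,0,0.5]], "dr": [[0,0,0],[0,0,0],[0,0,0],[0,0,0],[0,0,0],[0,0,0],[0,0,0],[0,0,0],[0,0,0],[0,0,0]], "hand": [1,1,1,1,1,1,1,1,1,1]}}

```text
clock: 31.85
tool_pos: [0.5671, 0.1422, 0.1009]
tcp_rot: [0.0, 0.995, 0.102, 0.001]
wrist_force: [0.8, 0.6, 0.4]
width: -0.003
grip_force: 0.2
```

```bash
cat >> h.py <<'E'
def lidang():
    im,d,K,Rc,t=snap('scene'); Q=TR.inv().apply(cloud(d,K,Rc,t).reshape(-1,3)-TIN)
    q=Q[(Q[:,2]>.05)&(Q[:,2]<.2)&(abs(Q[:,0])<.055)&(abs(abs(Q[:,1])-.065)<.02)]
    m=np.ones(len(q),bool)
    for _ in range(8):
        k=np.polyfit(q[m,0],q[m,2],1); m=abs(q[:,2]-np.polyval(k,q[:,0]))<.006
    print('lid angle',-np.arctan(k[0]),'z at hinge',np.polyval(k,.06),m.sum(),len(q))
E
python3 - <<'E'
from h import *
p,R0,o=pose(); t=TR.inv().apply(p-TIN); print(p,R0.as_euler('ZYX',degrees=True).round(1),o['clock'],o['wrist_force'],t)
lidang()
plan(TIN+TR.apply([-.037,0,.06]),toolR(11.85,0))
E
```

```text
[0.56711122 0.14220034 0.10085217] [ 1.17e+01 -1.00e-01  1.80e+02] 31.85 [0.799878   0.55197602 0.35201332] [-0.02660535 -0.00024139  0.10085217]
lid angle 0.3716833660016204 z at hinge 0.06266958362538218 2230 2494
share xyz [-0.071 -0.     0.325] dr [ 0.     0.002 -0.002]
```

{"method": "carry_out", "body": {"xyz": [[-0.02,0,0.05],[-0.03,0,0.1],[-0.05,0,0.15],[-0.06,0,0.19],[-0.07,0,0.23],[-0.07,0,0.26],[-0.07,0,0.285],[-0.07,0,0.305],[-0.07,0,0.32],[-0.07,0,0.32]], "dr": [[0,0,0],[0,0,0],[0,0,0],[0,0,0],[0,0,0],[0,0,0],[0,0,0],[0,0,0],[0,0,0],[0,0,0]], "hand": [1,1,1,1,1,1,1,1,1,1]}}

```text
clock: 33.15
tool_pos: [0.5601, 0.1406, 0.063]
tcp_rot: [-0.0, 0.995, 0.102, 0.001]
wrist_force: [-4.1, 0.2, 12.0]
width: -0.003
grip_force: 6.4
```

Run:
```python
from h import *
p,R0,o=pose(); t=TR.inv().apply(p-TIN); print(o['clock'],o['wrist_force'],t)
lidang()
```

```text
33.15 [-4.12555926  0.22532575 12.009159  ] [-0.03383166 -0.00034054  0.06296076]
lid angle -0.0038376986557357483 z at hinge 0.062123505300784296 1751 2001
```

{"method": "carry_out", "body": {"xyz": [[0,0,0.005],[0,0,0.008],[0,0,0.008],[0,0,-0.05],[0,0,-0.15],[0,0,-0.3],[0,0,-0.45],[0,0,-0.6],[0,0,-0.75],[0,0,-0.85]], "dr": [[0,0,0],[0,0,0],[0,0,0],[0,0,0],[0,0,0],[0,0,0],[0,0,0],[0,0,0],[0,0,0],[0,0,0]], "hand": [1,1,1,1,1,1,1,1,1,1]}}

```text
clock: 34.45
tool_pos: [0.5601, 0.1407, 0.1656]
tcp_rot: [0.0, 0.995, 0.102, 0.001]
wrist_force: [0.2, -0.0, -0.3]
width: 0.002
grip_force: 0.0
```

Run:
```python
from h import *
p,R0,o=pose(); print(o['clock'],o['wrist_force'],p)
lidang(); im,*_=snap('scene'); save('end',im)
```

```text
34.45 [ 0.24238669 -0.00806334 -0.33143069] [0.56008243 0.14069579 0.16556302]
lid angle -0.0003084816917018703 z at hinge 0.06203255619682909 1755 1755
```

View pics/end.png

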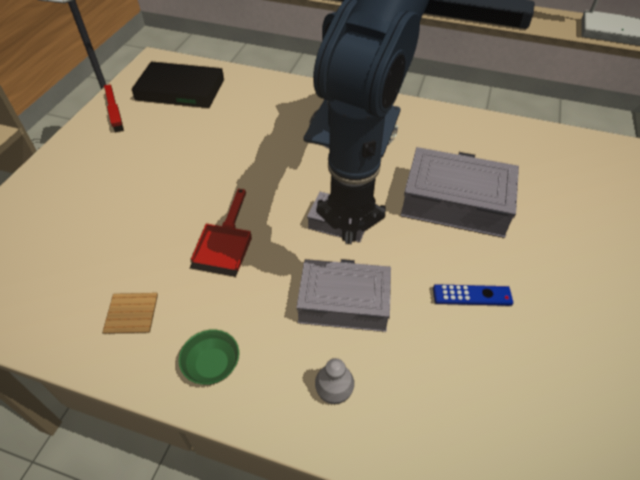

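The final view shows the lid shut at (345,290), the empty pan flat at (222,248), the bystanders in place and the arm clear.

```bash
python3 -c "
from plant import robot
print(robot.hand_in())"
```

```text
the job is handed in; nothing more can be done
None
```

The job is handed in (no verdict came back): all five marbles were seen in the tin before it was closed, its lid measures shut (angle about 0 rad), the empty dustpan lies flat on the stand, and the bystanders appear unmoved.

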